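# Put the glass vial away and restack the bedside trays

### The job

Tidy the bedside trays: gently lay the glass vial flat on the floor of the low tray that has the compact mirror in it, beside the mirror, then stack the handled tray, its eyedrop bottles still standing in it, squarely and fully down on top of that tray. The glass is thin: grip it with no more than 35 N and lower it into the tray without a knock, and set the handled tray down softly. Leave the lens case and the other things on the cart where they are.

Things in the scene. Friction and masses are not known exactly. Their poses are not given: they have to be found in the camera images.
- lower_tray: Round white plastic tray, 180 mm outside diameter, 55 mm tall, no handle, with the steel mirror in it; loose, standing on the cart top. Origin: centre of the underside, z up. Wall 5 mm (inside diameter 170 mm), floor 162 mm across with its top 6 mm above the origin. Its open rim is at z = 55 mm. Its yaw is arbitrary: the mirror lies on its -x side.
- upper_tray: The matching tray with an arch handle along its y axis, holding two eyedrop bottles; loose, on the cart top, 300 g. 180 mm diameter, rim 55 mm high. Origin: centre of the underside, z up. Its foot (162 mm diameter, 8 mm tall) drops into the lower tray's 170 mm mouth and its wall rests on the lower rim: fully stacked, its origin is 47 mm above the lower tray's origin.
- handle (a point): Middle of the handle bar of the upper tray, 106 mm above the tray's underside. The bar is 14 mm thick (tray's x), 18 mm tall and 176 mm long (tray's y), and level. Set the tray down with less than 50 N.
- vial: Flat-sided glass vial lying on its side, 105 mm, 90 g: square body 30 x 30 x 80 mm, neck and 25 mm wide screw cap at its +x end. Origin: centre of the body's underside; x along the vial (it reaches from -40 to +65 mm), z up. It cracks if gripped with more than 35 N (force of one finger) or if it is knocked on the tray with more than 35 N.
- vial_mid (a point): Centre of the vial's square body, 15 mm above its underside.
- mirror: Closed round steel compact mirror, 68 mm diameter, 12 mm thick, lying flat in the lower tray, 42 mm off the tray's centre. Origin: centre of its underside, z up.
- drops0: Eyedrop bottle, 27 mm diameter, 60 mm tall, standing loose in the upper tray, about 45 mm to one side (-x) of the handle. Origin: centre of its underside, z up.
- drops1: The other eyedrop bottle, same size, about 45 mm to the other side (+x) of the handle. Origin as for the first.
- lens_case: Bystander: contact-lens case with two round caps, 64 x 30 x 16 mm, lying about 85 mm beside the vial. Origin: centre of its underside.
- spectacle_case: Bystander: closed black spring-hinged spectacle case, 62 x 160 x 42 mm, towards the back. Origin: centre of its underside.
- tumbler: Bystander: empty drinking glass, 68 mm diameter, 95 mm tall, towards the back. Origin: centre of its underside.
- cream_jar: Bystander: round closed jar, 60 mm diameter, 45 mm tall, near the robot. Origin: centre of its underside.

How it is judged (in metres and radians):
On the way:
1. the vial lies flat on the floor of the lower tray, released, before the upper tray is over it (horizontal distance between vial_mid and lower_tray below 0.06 m and z of vial_mid in the frame of lower_tray between 0.015 and 0.026 m and angle between vial's own x axis and vertical between 1.45 and 1.69 rad and contact force between the fingers and vial below 0.1 N and linear speed of vial below 0.03 m/s and horizontal distance between upper_tray and lower_tray above 0.12 m), for 0.2 s.
At the end, for the whole second after the job is handed in: Vial flat on the lower tray's floor (within 60 mm of its centre, 7 deg of level), mirror flat in it too; upper tray fully down on it (centres within 6 mm, origins 43-50.5 mm apart, 2 deg level); both bottles upright (8 deg) on the upper floor; all released and at rest (horizontal distance between each of vial_mid, mirror and lower_tray below 0.06 m and z of vial_mid in the frame of lower_tray between 0.015 and 0.026 m and angle between vial's own x axis and vertical between 1.45 and 1.69 rad and contact force between the fingers and vial below 0.1 N and z of mirror in the frame of lower_tray below 0.012 m and angle between mirror's own z axis and vertical below 0.1 rad and horizontal distance between upper_tray and lower_tray below 0.006 m and z of upper_tray in the frame of lower_tray between 0.043 and 0.0505 m and angle between each of upper_tray, lower_tray's own z axis and vertical below 0.04 rad and height (world z) of lower_tray below 0.008 m and horizontal distance between each of drops0, drops1 and upper_tray below 0.075 m and z of each of drops0, drops1 in the frame of upper_tray below 0.011 m and angle between each of drops0, drops1's own z axis and vertical below 0.15 rad and linear speed of each of vial, upper_tray, lower_tray below 0.02 m/s); the robot touches nothing.
It fails at once if the glass vial is squeezed too hard: over 80 N summed over the two fingers, 40 N a finger (contact force between the fingers and vial above 80 N).
It fails at once if the vial is dropped, knocked or pressed onto the lower tray with more than 35 N (contact force between vial and lower_tray above 35 N).
It fails at once if the upper tray is pushed or dropped onto the lower tray with more than 60 N (contact force between upper_tray and lower_tray above 60 N).
It fails at once if an eyedrop bottle tips over (angle between any of drops0, drops1's own z axis and vertical above 0.5 rad).
It fails at once if a bystander (lens case, spectacle case, tumbler, cream jar) is moved by more than 25 mm (distance of any of lens_case, spectacle_case, tumbler, cream_jar from where it was at the start of the episode above 0.025 m).
It also fails if it takes over 72 s, if anything falls off the work surface, if the arm or the gripper's body presses on something with over 40 N, if the wrist force passes 120 N, or if a joint passes its speed limit or range.

### The arm

A 6-joint arm with a two-finger parallel gripper is mounted at the origin on the work surface. World frame = base frame: x ahead of the robot, y to its left, z up, the work surface at z = 0. Lengths are in mm, angles in rad, forces in N, time in s.
With the tool pointing down it reaches from about 275 to 1000 mm from the base axis. Payload 8.4 kg.
Tool frame: the origin (TCP) lies midway between the tips of the shut fingers; the grasp point (between the pads) lies 19 mm behind it; z points along the fingers, y is the line along which they close (so a half turn about z gives the same grasp; the last joint's range is limited). The gripper opens to 85 mm and grips with 20 to 120 N. Pads are 22 mm wide; open, the fingers measure 114 mm over their backs; the gripper's body (76 mm by 85 mm) begins 54 mm behind the grasp point. The pads swing forward as they close: fully open they stand 13 mm farther back than shut.
Start: joints at [1.32, 0.353, 1.633, -0, 1.155, -0.002], TCP at [153.899, 605.758, 231.281] pointing down, gripper open.
Joint ranges: [-2.63, 2.63], [-0.92, 2.1], [0.06, 2.66], [-1.3, 4.44], [0, 2.69], [-3.02, 3.02]. Speed limits (rad/s): [2.22, 2.22, 2.79, 3.14, 3.14, 3.14].

### API

Orientations are given as [roll, pitch, yaw] about the fixed x, y, z axes, in that order (R = Rz(yaw) Ry(pitch) Rx(roll)).
In Python, from rig import monitor, imaging, r gives the robot as it stands.
- The arm moves only by the tool drive_tool, never from a script. Its argument "plan" is a list of rows, each an object of numbers: "x", "y", "z": the shift along the tool's x, y, z in units of 50 mm (1.0 is 50 mm); "ax", "ay", "az": the turn, a rotation vector about the tool's x, y, z in units of 6 degrees (1.0 is 6 degrees); "hand": the finger opening in mm, from 0 to 85.4. In form: [{"x": .., "y": .., "z": .., "ax": .., "ay": .., "az": .., "hand": ..}, ...]. A call has 1 to 8 rows; each row is the pose to reach, as a shift and turn from the pose commanded when the call began, along the tool's axes at that moment; what a row does not reach only later rows make up. A row lasts 1/10 s, in which the tool goes at most 50 mm and 8.59 degrees, less where a joint would pass 70% of its speed; a pose out of reach is approached as far as the arm can. A call with a gripper value outside its range is refused whole. The fingers move at their own pace and stop on an object; "grip_force" is the grip in N (left out, the last holds). Time passes only in rows, so rows that repeat a pose let the fingers close. It gives the time, the measured TCP pose, the force, the opening and the grip force at its end, in the units of the state.
- monitor.sense(): the state, without advancing time (a new reading comes with each control period).
- imaging.grab_frame(name): name is "scene" or "side" or "wrist"; returns the picture (384x512x3 uint8, red, green, blue); there is no depth.
- imaging.camera_info(name): a dict with "mtx" (3x3 intrinsics, pixels), "dist" ([k1, k2, p1, p2, k3] as OpenCV has them; the pictures are not rectified), "R" (3x3) and "t" (3): a world point X has camera coordinates R X + t. Camera axes: x right, y down, z forward; pixel columns grow to the right and rows downward; lengths in mm; the calibration is good to about 2 mm. A picture is of the moment at which its call begins: read the wrist's pose just before it. camera_info takes no time and is no camera call; for the wrist camera it gives the pose at the moment of the call.
- r.sign_off(): hands the job in; it is judged then, once.
The state is a dict: "clock": time; "qpos": joint angles; "qvel": joint speeds; "joint_efforts": joint torques, N m; "eef_pos": TCP position; "tcp_rot": TCP orientation; "contact_force": force on the tool from outside, world axes, zero at the start; "wrist_torque": the same for the moment, N m; "opening": opening from 0.0 (shut) to 1.0 (fully open); "grasp_force": force on a finger pad.
Only numpy, scipy, OpenCV 4.12 (cv2) and the standard library are available. Lean on these libraries where they do the work, as an engineer would, in place of code of your own. Each camera call takes 0.05 s, during which the arm holds its last target. There are 200 camera calls.

## Working session

There is one attempt and no reset: what is moved stays moved. The work goes in short steps, Python scripts to look and compute and a tool call to move; the robot and the scene stay as the last step left them, time stands still between calls to the robot, and variables do not carry over. Pictures are saved under pics/ and viewed, at most 10 in all, crops included, and the job is handed in when it is done.

Besides the shell and the picture viewer there is one more tool, called as name([rows], argument=value, ...), one row to a line, values as JSON. drive_tool: Moves the arm, as the interface text tells. Its arguments: {"type":"object","properties":{"plan":{"type":"array","items":{"type":"object","properties":{"x":{"type":"number"},"y":{"type":"number"},"z":{"type":"number"},"ax":{"type":"number"},"ay":{"type":"number"},"az":{"type":"number"},"hand":{"type":"number"}}}},"grip_force":{"type":"number"}},"required":["plan"]}

```bash
mkdir -p pics; cat > h.py <<'E'
import numpy as np, cv2
from rig import monitor, imaging, r
def snap(n,f):
    im=imaging.grab_frame(n); cv2.imwrite(f'pics/{f}.png',im[:,:,::-1]); return im
def ray(c,uv):
    p=cv2.undistortPoints(np.array([[uv]],float),np.array(c['mtx'],float),np.array(c['dist'],float))[0,0]
    R=np.array(c['R']);t=np.array(c['t']).ravel()
    return -R.T@t, R.T@np.array([p[0],p[1],1.])
def onz(c,uv,z):
    o,d=ray(c,uv); return o+d*(z-o[2])/d[2]
def proj(c,X):
    R=np.array(c['R'],float);t=np.array(c['t'],float).ravel()
    return cv2.projectPoints(np.array(X,float).reshape(-1,1,3),cv2.Rodrigues(R)[0],t,np.array(c['mtx'],float),np.array(c['dist'],float))[0].reshape(-1,2)
E
python3 - <<'E'
from h import *
print(monitor.sense())
a=snap('scene','s0');b=snap('side','d0');
cv2.imwrite('pics/both.png',cv2.resize(np.hstack([a,b]),(800,300))[:,:,::-1])
E
```

```text
{'clock': 0.0, 'qpos': array([ 1.31960366e+00,  3.53648484e-01,  1.63415878e+00,  3.22450937e-05,
        1.15519726e+00, -2.39614606e-03]), 'qvel': array([ 0.00104264, -0.00193172,  0.00149005, -0.00050132,  0.00124987,
        0.00073097]), 'joint_efforts': array([-9.53166455e-04, -6.05247188e+01, -3.42071378e+01,  3.01471061e-05,
        9.26936249e-03, -5.29559799e-06]), 'eef_pos': array([153.76465715, 605.28442892, 230.55093014]), 'tcp_rot': array([-3.14018086e+00, -3.28647692e-05,  2.89278307e+00]), 'contact_force': array([ 0.35626101, -0.75860478,  0.31382998]), 'wrist_torque': array([-0.0094038 , -0.05315622, -0.02264447]), 'grasp_force': 0.0, 'opening': 0.9992768282290577}
```

View pics/s0.png

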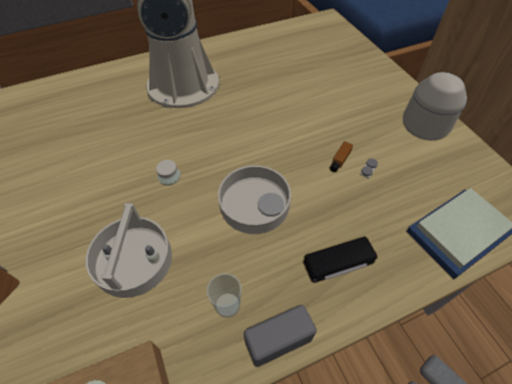

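View pics/d0.png

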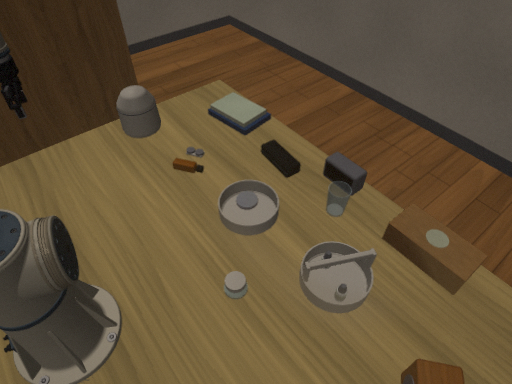

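The scene view shows the upper tray at about (130,255), the lower tray at (255,200) with the mirror at (270,204), and the vial at (342,156) with its cap at (335,167). The side view agrees: lower tray (249,207), upper tray (336,277), vial (185,165) with cap at (200,168). Next I'll turn these into positions.

```bash
cat > m.py <<'E'
from h import *
S=imaging.camera_info('scene');D=imaging.camera_info('side')
a=cv2.imread('pics/s0.png');b=cv2.imread('pics/d0.png')
def vial(im,c,roi):
    x0,y0,x1,y1=roi; h=cv2.cvtColor(im,cv2.COLOR_BGR2HSV)[y0:y1,x0:x1]
    m=((h[...,1]>165)&(h[...,2]>50)&(h[...,0]<14)).astype(np.uint8)
    dk=(h[...,2]<60).astype(np.uint8)
    out=[]
    for k in (m,dk):
        n,l,s,ce=cv2.connectedComponentsWithStats(k); i=1+np.argmax(s[1:,4]); uv=ce[i]+[x0,y0]
        out.append((s[i,4],uv.round(1),onz(c,uv,17).round(1)))
    return out
print('vial S',vial(a,S,(322,135,358,178)));print('vial D',vial(b,D,(165,150,212,178)))
def tray(im,c,ctr,rad,name):
    # outer silhouette: low-saturation pixels near ctr
    h=cv2.cvtColor(im,cv2.COLOR_BGR2HSV); m=(h[...,1]<55).astype(np.uint8)*255
    k=np.zeros_like(m);cv2.circle(k,ctr,rad,255,-1);m&=k
    m=cv2.morphologyEx(m,cv2.MORPH_OPEN,np.ones((3,3)))
    cs,_=cv2.findContours(m,cv2.RETR_EXTERNAL,cv2.CHAIN_APPROX_NONE);q=max(cs,key=cv2.contourArea)
    hull=cv2.convexHull(q)[:,0,:]
    # rim points: rays onto z=55, fit circle r=90 to the far-side points
    P=np.array([onz(c,p.astype(float),55)[:2] for p in hull])
    from scipy.optimize import least_squares
    o=-np.array(c['R']).T@np.array(c['t']).ravel()
    ctr0=onz(c,np.array(ctr,float),30)[:2]
    for _ in range(3):
        d=(ctr0-o[:2]);d/=np.linalg.norm(d)
        sel=((P-ctr0)@d>0.0)&(abs(np.linalg.norm(P-ctr0,axis=1)-90)<(25 if _==0 else 8))
        f=least_squares(lambda x:np.linalg.norm(P[sel]-x,axis=1)-90,ctr0,loss='soft_l1');ctr0=f.x
    print(name,ctr0.round(1),sel.sum(),abs(f.fun).mean().round(2))
for n,c,im,l,u in(('S',S,a,(255,200),(130,255)),('D',D,b,(249,207),(336,277))):
    tray(im,c,l,50,'low'+n);tray(im,c,u,55,'up'+n)
print('bar S',onz(S,(130,208),115).round(),onz(S,(111,280),115).round(),'bar D',onz(D,(305,266),115).round(),onz(D,(373,253),115).round())
print('mirror',onz(S,(270,204),18).round(),onz(D,(247,200),18).round())
print('lens',onz(S,(370,167),16).round(),'jar',onz(S,(167,167),45).round(),'tumb',onz(S,(227,305),5).round(),'case',onz(S,(340,257),42).round())
E
python3 m.py
```

```text
vial S [(np.int32(72), array([343.9, 152.2]), array([509.4, 324.1,  17. ])), (np.int32(78), array([334.6, 166.2]), array([543.2, 273. ,  17. ]))]
vial D [(np.int32(2), array([188.5, 166. ]), array([519.9, 304. ,  17. ])), (np.int32(53), array([198. , 168.2]), array([539.7, 274.6,  17. ]))]
lowS [561.6  24.7] 17 0.25
upS [ 591.8 -294. ] 10 0.28
lowD [559.5  23.3] 12 1.18
upD [ 590.6 -294. ] 6 0.71
bar S [ 529. -256.  115.] [ 679. -323.  115.] bar D [ 510. -256.  115.] [ 662. -333.  115.]
mirror [585.  58.  18.] [581.  57.  18.]
lens [584. 361.  16.] jar [ 384. -149.   45.] tumb [ 777. -131.    5.] case [790. 133.  42.]
```

```bash
cat > go.py <<'E'
import sys
from h import *
from scipy.spatial.transform import Rotation as Ro
def go(x,y,z,yaw):
    s=monitor.sense();R=Ro.from_euler('xyz',s['tcp_rot'])
    d=R.inv().apply(np.array([x,y,z])-s['eef_pos'])/50
    T=Ro.from_euler('xyz',[np.pi,0,np.radians(yaw)])
    w=np.degrees((R.inv()*T).as_rotvec())/6
    print('d',d.round(3),'w',w.round(3),'dist',np.linalg.norm(d).round(1),'at',s['eef_pos'].round(1),np.degrees(s['tcp_rot']).round(1),'q',s['qpos'].round(2),'t',round(s['clock'],2))
if __name__=='__main__': go(*map(float,sys.argv[1:]))
E
python3 go.py 505 320 200 124
```

```text
d [-8.213 -3.8    0.617] w [-1.200e-02  4.000e-03  6.957e+00] dist 9.1 at [153.8 605.3 230.6] [-179.9   -0.   165.7] q [ 1.32  0.35  1.63  0.    1.16 -0.  ] t 0.1
```

drive_tool([
  {"x": -0.8,"y": -0.4,"az": 0.7},
  {"x": -1.6,"y": -0.75,"az": 1.5},
  {"x": -2.5,"y": -1.15,"z": 0.1,"az": 2.3},
  {"x": -3.4,"y": -1.55,"z": 0.2,"az": 3.2},
  {"x": -4.3,"y": -2.0,"z": 0.3,"az": 4},
  {"x": -5.2,"y": -2.4,"z": 0.4,"az": 4.8},
  {"x": -6.1,"y": -2.8,"z": 0.5,"az": 5.5},
  {"x": -7,"y": -3.2,"z": 0.6,"az": 6.2},
])

```text
invalid input
```

```bash
python3 go.py 505 320 200 124
```

```text
d [-8.213 -3.8    0.617] w [-1.200e-02  4.000e-03  6.957e+00] dist 9.1 at [153.8 605.3 230.6] [-179.9   -0.   165.7] q [ 1.32  0.35  1.63  0.    1.16 -0.  ] t 0.1
```

drive_tool([
  {"x": -0.8,"y": -0.4,"z": 0,"ax": 0,"ay": 0,"az": 0.7,"hand": 85},
  {"x": -1.6,"y": -0.75,"z": 0,"ax": 0,"ay": 0,"az": 1.5,"hand": 85},
  {"x": -2.5,"y": -1.15,"z": 0.1,"ax": 0,"ay": 0,"az": 2.3,"hand": 85},
  {"x": -3.4,"y": -1.55,"z": 0.2,"ax": 0,"ay": 0,"az": 3.2,"hand": 85},
  {"x": -4.3,"y": -2.0,"z": 0.3,"ax": 0,"ay": 0,"az": 4,"hand": 85},
  {"x": -5.2,"y": -2.4,"z": 0.4,"ax": 0,"ay": 0,"az": 4.8,"hand": 85},
  {"x": -6.1,"y": -2.8,"z": 0.5,"ax": 0,"ay": 0,"az": 5.5,"hand": 85},
  {"x": -7,"y": -3.2,"z": 0.6,"ax": 0,"ay": 0,"az": 6.2,"hand": 85},
], grip_force=25)

```text
clock: 0.9
eef_pos: [454.9, 362.9, 200.9]
tcp_rot: [-3.141, -0.0, 2.24]
contact_force: [0.5, 1.6, -0.4]
opening: 0.994
grasp_force: 0.0
```

```bash
python3 go.py 505 320 200 124
```

```text
d [-1.294  0.253  0.018] w [-0.003 -0.     0.728] dist 1.3 at [454.9 362.9 200.9] [-180.    -0.   128.4] q [0.67 0.32 1.76 0.   1.07 0.  ] t 0.9
```

drive_tool([
  {"x": -0.65,"y": 0.1,"z": 0,"ax": 0,"ay": 0,"az": 0.4,"hand": 85},
  {"x": -1.2,"y": 0.25,"z": 0,"ax": 0,"ay": 0,"az": 0.7,"hand": 85},
  {"x": -1.2,"y": 0.25,"z": 0,"ax": 0,"ay": 0,"az": 0.7,"hand": 85},
  {"x": -1.2,"y": 0.25,"z": 0,"ax": 0,"ay": 0,"az": 0.7,"hand": 85},
])

```text
clock: 1.3
eef_pos: [500.8, 324.9, 200.8]
tcp_rot: [-3.141, -0.0, 2.169]
contact_force: [-0.4, 0.0, -0.0]
opening: 0.992
grasp_force: 0.0
```

```bash
python3 - <<'E'
from h import *
import pickle
print(monitor.sense()['eef_pos'],monitor.sense()['tcp_rot'])
c=imaging.camera_info('wrist');snap('wrist','w1');pickle.dump(c,open('w1.pkl','wb'))
print(proj(c,[[541,274,15],[512,318,30],[584,361,16]]))
E
```

```text
[500.83369978 324.9135947  200.84722643] [-3.14066058e+00 -3.45094486e-04  2.16910397e+00]
[[264.45064532 234.53921486]
 [265.7863089  188.70876267]
 [349.12703674 190.38914122]]
```

View pics/w1.png

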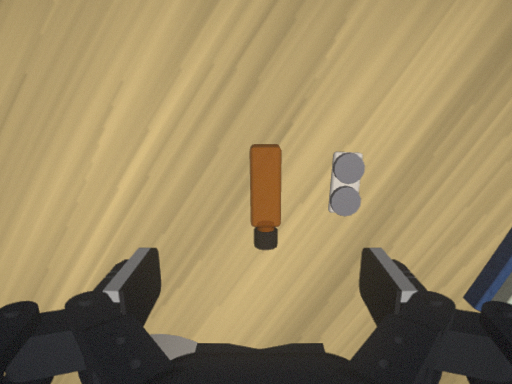

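The wrist view shows the vial at x 250–281, y 145–226, with its cap at (265,238). It lies almost along the tool x axis. I'll measure the body with a mask.

```bash
cat > v.py <<'E'
from h import *
import pickle
c=pickle.load(open('w1.pkl','rb'));im=cv2.imread('pics/w1.png');h=cv2.cvtColor(im,cv2.COLOR_BGR2HSV)
m=((h[...,1]>180)&(h[...,2]>50)&(h[...,0]<14)).astype(np.uint8);m[:,:235]=0;m[:,300:]=0;m[:130]=0;m[245:]=0
m=cv2.morphologyEx(m,cv2.MORPH_OPEN,np.ones((5,5)))
q=max(cv2.findContours(m,0,2)[0],key=cv2.contourArea)
b=cv2.boxPoints(cv2.minAreaRect(q));print(b.round(1))
for z in(15,30):
    P=np.array([onz(c,p,z)[:2] for p in b]);e=P[1]-P[0],P[2]-P[1]
    L=max(e,key=np.linalg.norm);print(z,P.mean(0).round(1),[np.linalg.norm(k).round(1) for k in e],np.degrees(np.arctan2(L[1],L[0])).round(1))
E
python3 v.py
```

```text
Traceback (most recent call last):
  File "v.py", line 6, in <module>
    q=max(cv2.findContours(m,0,2)[0],key=cv2.contourArea)
ValueError: max() iterable argument is empty
```

```bash
sed -i 's/h\[...,1\]>180/h[...,1]>160/; s/<14)/<13)/' v.py; sed -i '4i print(h[185,265],h[150,265],h[185,230])' v.py; python3 v.py
```

```text
[ 14 184 154] [ 15 182 153] [ 20 102 170]Traceback (most recent call last):
  File "v.py", line 7, in <module>
    q=max(cv2.findContours(m,0,2)[0],key=cv2.contourArea)
ValueError: max() iterable argument is empty
```

```bash
sed -i 's/<13)/<18)/' v.py; python3 v.py
```

```text
[ 14 184 154] [ 15 182 153] [ 20 102 170]
[[251. 145.]
 [280. 145.]
 [280. 231.]
 [251. 231.]]
15 [514.5 314.3] [np.float64(28.0), np.float64(88.6)] -54.7
30 [512.2 317.2] [np.float64(26.8), np.float64(84.6)] -54.7
```

```bash
python3 go.py 511.5 318.5 3 125.3
```

```text
d [-0.243  0.11   3.958] w [-0.008 -0.004 -0.158] dist 4.0 at [500.3 325.5 200.9] [-180.    -0.   124.4] q [ 0.57  0.34  1.72  0.    1.08 -0.03] t 1.35
```

drive_tool([
  {"x": -0.24,"y": 0.11,"z": 0.6,"ax": 0,"ay": 0,"az": -0.16,"hand": 70},
  {"x": -0.24,"y": 0.11,"z": 1.4,"ax": 0,"ay": 0,"az": -0.16,"hand": 70},
  {"x": -0.24,"y": 0.11,"z": 2.2,"ax": 0,"ay": 0,"az": -0.16,"hand": 70},
  {"x": -0.24,"y": 0.11,"z": 2.9,"ax": 0,"ay": 0,"az": -0.16,"hand": 70},
  {"x": -0.24,"y": 0.11,"z": 3.4,"ax": 0,"ay": 0,"az": -0.16,"hand": 70},
  {"x": -0.24,"y": 0.11,"z": 3.75,"ax": 0,"ay": 0,"az": -0.16,"hand": 65},
  {"x": -0.24,"y": 0.11,"z": 3.95,"ax": 0,"ay": 0,"az": -0.16,"hand": 55},
  {"x": -0.24,"y": 0.11,"z": 3.95,"ax": 0,"ay": 0,"az": -0.16,"hand": 45},
])

```text
clock: 2.15
eef_pos: [510.7, 318.8, 2.7]
tcp_rot: [-3.139, -0.0, 2.188]
contact_force: [-0.4, -1.2, -0.5]
opening: 0.53
grasp_force: 0.0
```

drive_tool([
  {"x": 0,"y": 0,"z": 0,"ax": 0,"ay": 0,"az": 0,"hand": 36},
  {"x": 0,"y": 0,"z": 0,"ax": 0,"ay": 0,"az": 0,"hand": 32},
  {"x": 0,"y": 0,"z": 0,"ax": 0,"ay": 0,"az": 0,"hand": 28},
  {"x": 0,"y": 0,"z": 0,"ax": 0,"ay": 0,"az": 0,"hand": 25},
  {"x": 0,"y": 0,"z": 0,"ax": 0,"ay": 0,"az": 0,"hand": 25},
  {"x": 0,"y": 0,"z": 0,"ax": 0,"ay": 0,"az": 0,"hand": 25},
], grip_force=22)

```text
clock: 2.75
eef_pos: [512.8, 319.1, 5.0]
tcp_rot: [3.14, -0.0, 2.187]
contact_force: [-1.7, 1.3, 7.1]
opening: 0.347
grasp_force: 23.2
```

```bash
python3 go.py 533.4 6 150 146
```

```text
d [-5.349 -3.277 -2.907] w [ 1.700e-02  2.000e-03 -3.451e+00] dist 6.9 at [512.8 319.1   5. ] [179.9  -0.  125.3] q [ 0.55  0.61  1.82  0.    0.71 -0.06] t 2.75
```

drive_tool([
  {"x": 0,"y": 0,"z": -0.3,"ax": 0,"ay": 0,"az": 0,"hand": 25},
  {"x": 0,"y": 0,"z": -0.9,"ax": 0,"ay": 0,"az": 0,"hand": 25},
  {"x": 0,"y": 0,"z": -1.6,"ax": 0,"ay": 0,"az": 0,"hand": 25},
  {"x": -0.4,"y": -0.2,"z": -2.3,"ax": 0,"ay": 0,"az": -0.2,"hand": 25},
  {"x": -1.0,"y": -0.6,"z": -2.9,"ax": 0,"ay": 0,"az": -0.6,"hand": 25},
  {"x": -1.7,"y": -1.0,"z": -2.9,"ax": 0,"ay": 0,"az": -1.1,"hand": 25},
  {"x": -2.4,"y": -1.45,"z": -2.9,"ax": 0,"ay": 0,"az": -1.6,"hand": 25},
  {"x": -3.1,"y": -1.9,"z": -2.9,"ax": 0,"ay": 0,"az": -2.1,"hand": 25},
])

```text
clock: 3.55
eef_pos: [524.3, 135.7, 150.3]
tcp_rot: [3.14, 0.001, 2.409]
contact_force: [0.7, -0.1, -0.8]
opening: 0.345
grasp_force: 22.2
```

```bash
python3 go.py 533.4 6 150 146
```

```text
d [-1.869 -1.807  0.006] w [ 0.012  0.011 -1.325] dist 2.6 at [524.3 135.7 150.3] [1.799e+02 1.000e-01 1.381e+02] q [ 0.25  0.32  1.89 -0.    0.93 -0.59] t 3.55
```

drive_tool([
  {"x": -0.5,"y": -0.5,"z": 0,"ax": 0,"ay": 0,"az": -0.4,"hand": 25},
  {"x": -1.0,"y": -0.95,"z": 0,"ax": 0,"ay": 0,"az": -0.75,"hand": 25},
  {"x": -1.5,"y": -1.4,"z": 0,"ax": 0,"ay": 0,"az": -1.1,"hand": 25},
  {"x": -1.8,"y": -1.7,"z": 0,"ax": 0,"ay": 0,"az": -1.3,"hand": 25},
  {"x": -1.85,"y": -1.8,"z": 0,"ax": 0,"ay": 0,"az": -1.32,"hand": 25},
  {"x": -1.85,"y": -1.8,"z": 0,"ax": 0,"ay": 0,"az": -1.32,"hand": 25},
  {"x": -1.85,"y": -1.8,"z": 0,"ax": 0,"ay": 0,"az": -1.32,"hand": 25},
])

```text
clock: 4.25
eef_pos: [532.5, 9.0, 149.2]
tcp_rot: [3.141, 0.0, 2.545]
contact_force: [0.9, -0.4, -0.6]
opening: 0.35
grasp_force: 22.2
```

```bash
python3 - <<'E'
from h import *
import pickle
from go import go
go(533.4,6,20,146)
c=imaging.camera_info('wrist');snap('wrist','w2');pickle.dump(c,open('w2.pkl','wb'))
print(proj(c,[[560.5,24,6],[583,57.5,18],[560.5+90,24,55],[560.5-90,24,55],[560.5,114,55]]).round())
E
```

```text
d [-0.048 -0.04   2.584] w [ 0.004  0.002 -0.033] dist 2.6 at [532.5   9.  149.2] [180.    0.  145.8] q [ 0.01  0.31  1.91  0.    0.93 -0.96] t 4.25
[[292. 200.]
 [341. 203.]
 [358. 305.]
 [228. 114.]
 [406. 150.]]
```

View pics/w2.png

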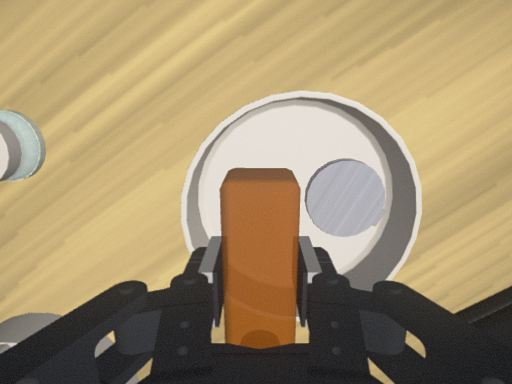

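The wrist view shows the vial held level. The mirror is at about (346,197), and the tray floor spans x 199–392. The mirror is to the side of the vial, as wanted. One refinement before lowering.

```bash
python3 - <<'E'
from h import *
import pickle
c=pickle.load(open('w2.pkl','rb'))
print('mirror',onz(c,(346,197),18).round(1))
# rim outer points at z=55 by eye
P=np.array([onz(c,p,55)[:2] for p in [(300,91),(185,185),(420,200),(230,118),(380,120),(407,270)]])
from scipy.optimize import least_squares
f=least_squares(lambda x:np.linalg.norm(P-x,axis=1)-90,[560,24]);print(f.x,f.fun.round(1))
# vial far end at tool: width px 220..300 at y=185
E
```

```text
mirror [580.5  63.5  18. ]
[564.13442573  25.22388853] [ 2.  -0.3 -2.2  0.5 -0.8  3. ]
```

drive_tool([
  {"x": -0.03,"y": -0.03,"z": 0.4,"ax": 0,"ay": 0,"az": 0,"hand": 25},
  {"x": -0.03,"y": -0.03,"z": 0.9,"ax": 0,"ay": 0,"az": 0,"hand": 25},
  {"x": -0.03,"y": -0.03,"z": 1.4,"ax": 0,"ay": 0,"az": 0,"hand": 25},
  {"x": -0.03,"y": -0.03,"z": 1.8,"ax": 0,"ay": 0,"az": 0,"hand": 25},
  {"x": -0.03,"y": -0.03,"z": 2.15,"ax": 0,"ay": 0,"az": 0,"hand": 25},
  {"x": -0.03,"y": -0.03,"z": 2.4,"ax": 0,"ay": 0,"az": 0,"hand": 25},
  {"x": -0.03,"y": -0.03,"z": 2.55,"ax": 0,"ay": 0,"az": 0,"hand": 25},
  {"x": -0.03,"y": -0.03,"z": 2.6,"ax": 0,"ay": 0,"az": 0,"hand": 25},
])

```text
clock: 5.1
eef_pos: [532.7, 6.7, 18.3]
tcp_rot: [-3.141, -0.001, 2.546]
contact_force: [0.0, -0.1, -0.9]
opening: 0.349
grasp_force: 22.2
```

drive_tool([
  {"x": 0,"y": 0,"z": 0.02,"ax": 0,"ay": 0,"az": 0,"hand": 25},
  {"x": 0,"y": 0,"z": 0.04,"ax": 0,"ay": 0,"az": 0,"hand": 25},
  {"x": 0,"y": 0,"z": 0.06,"ax": 0,"ay": 0,"az": 0,"hand": 25},
  {"x": 0,"y": 0,"z": 0.06,"ax": 0,"ay": 0,"az": 0,"hand": 25},
])

```text
clock: 5.5
eef_pos: [533.2, 6.2, 16.1]
tcp_rot: [3.141, 0.0, 2.545]
contact_force: [-0.2, 0.9, -0.4]
opening: 0.346
grasp_force: 22.2
```

drive_tool([
  {"x": 0,"y": 0,"z": 0.02,"ax": 0,"ay": 0,"az": 0,"hand": 25},
  {"x": 0,"y": 0,"z": 0.04,"ax": 0,"ay": 0,"az": 0,"hand": 25},
  {"x": 0,"y": 0,"z": 0.06,"ax": 0,"ay": 0,"az": 0,"hand": 25},
  {"x": 0,"y": 0,"z": 0.06,"ax": 0,"ay": 0,"az": 0,"hand": 25},
])

```text
clock: 5.9
eef_pos: [532.8, 6.3, 12.6]
tcp_rot: [-3.141, -0.0, 2.545]
contact_force: [-0.4, 0.5, -0.4]
opening: 0.345
grasp_force: 22.2
```

drive_tool([
  {"x": 0,"y": 0,"z": 0.015,"ax": 0,"ay": 0,"az": 0,"hand": 25},
  {"x": 0,"y": 0,"z": 0.03,"ax": 0,"ay": 0,"az": 0,"hand": 25},
  {"x": 0,"y": 0,"z": 0.03,"ax": 0,"ay": 0,"az": 0,"hand": 25},
])

```text
clock: 6.2
eef_pos: [532.9, 6.3, 11.2]
tcp_rot: [-3.142, -0.0, 2.545]
contact_force: [0.1, 0.4, -0.5]
opening: 0.35
grasp_force: 22.2
```

drive_tool([
  {"x": 0,"y": 0,"z": 0.015,"ax": 0,"ay": 0,"az": 0,"hand": 25},
  {"x": 0,"y": 0,"z": 0.03,"ax": 0,"ay": 0,"az": 0,"hand": 25},
  {"x": 0,"y": 0,"z": 0.03,"ax": 0,"ay": 0,"az": 0,"hand": 25},
])

```text
clock: 6.5
eef_pos: [533.0, 6.3, 11.0]
tcp_rot: [-3.142, 0.0, 2.545]
contact_force: [-5.4, -0.0, 17.9]
opening: 0.349
grasp_force: 24.5
```

drive_tool([
  {"x": 0,"y": 0,"z": -0.02,"ax": 0,"ay": 0,"az": 0,"hand": 30},
  {"x": 0,"y": 0,"z": -0.02,"ax": 0,"ay": 0,"az": 0,"hand": 34},
  {"x": 0,"y": 0,"z": -0.02,"ax": 0,"ay": 0,"az": 0,"hand": 38},
  {"x": 0,"y": 0,"z": -0.02,"ax": 0,"ay": 0,"az": 0,"hand": 40},
  {"x": 0,"y": 0,"z": -0.02,"ax": 0,"ay": 0,"az": 0,"hand": 40},
])

```text
clock: 7.0
eef_pos: [532.9, 6.3, 10.6]
tcp_rot: [-3.141, -0.0, 2.545]
contact_force: [-0.3, -0.8, -0.3]
opening: 0.469
grasp_force: 0.0
```

drive_tool([
  {"x": 0,"y": 0,"z": -0.15,"ax": 0,"ay": 0,"az": 0,"hand": 40},
  {"x": 0,"y": 0,"z": -0.4,"ax": 0,"ay": 0,"az": 0,"hand": 40},
  {"x": 0,"y": 0,"z": -0.8,"ax": 0,"ay": 0,"az": 0,"hand": 40},
  {"x": 0,"y": 0,"z": -1.4,"ax": 0,"ay": 0,"az": 0,"hand": 40},
  {"x": 0,"y": 0,"z": -2.1,"ax": 0,"ay": 0,"az": 0,"hand": 45},
  {"x": 0,"y": 0,"z": -2.8,"ax": 0,"ay": 0,"az": 0,"hand": 50},
  {"x": 0,"y": 0,"z": -3.2,"ax": 0,"ay": 0,"az": 0,"hand": 60},
  {"x": 0,"y": 0,"z": -3.2,"ax": 0,"ay": 0,"az": 0,"hand": 85},
])

```text
clock: 7.8
eef_pos: [535.1, 6.3, 175.0]
tcp_rot: [3.138, 0.006, 2.545]
contact_force: [-0.6, -0.4, -0.7]
opening: 0.854
grasp_force: 0.0
```

```bash
python3 - <<'E'
from h import *
import pickle
from go import go
# bar axis from views: ends (520,-256)->(670,-328): look from the side of base
go(594,-294,230,64-90)
c=imaging.camera_info('wrist');snap('wrist','w3');pickle.dump(c,open('w3.pkl','wb'))
E
```

```text
d [-4.355 -4.303 -1.092] w [ 0.083 -0.049 28.637] dist 6.2 at [535.1   6.3 175. ] [179.8   0.3 145.8] q [ 0.01  0.27  1.88  0.    0.98 -0.97] t 7.8
```

View pics/w3.png

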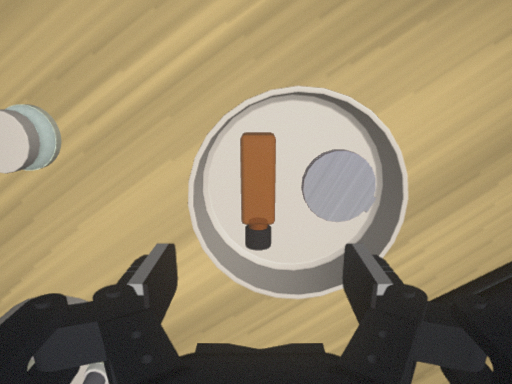

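The vial lies flat at x 241–275, clear of the mirror at (339,186). The rim circle spans x 189–408, y 86–298. I'll measure the tray's rim from this view and plan the move to the handled tray.

```bash
cat > rim.py <<'E'
from h import *
import pickle
from scipy.optimize import least_squares
def rim(f,z,ctr,rmin,rmax,zc=55.,th=75):
    c=pickle.load(open(f+'.pkl','rb'));h=cv2.cvtColor(cv2.imread(f'pics/{f}.png'),cv2.COLOR_BGR2HSV)
    g=cv2.GaussianBlur(h[...,1],(3,3),0).astype(float);P=[]
    for a in np.radians(np.arange(0,360,4)):
        d=np.array([np.cos(a),np.sin(a)])
        for rr in np.arange(rmax,rmin,-0.5):   # inwards until saturation falls: outer rim edge
            u=np.array(ctr)+rr*d
            if not(0<=u[0]<511 and 0<=u[1]<383): continue
            if g[int(round(u[1])),int(round(u[0]))]<th: P.append(onz(c,u,z)[:2]);break
    P=np.array(P);x=P.mean(0)
    for t in(20,8,4):
        s=abs(np.linalg.norm(P-x,axis=1)-90)<t
        x=least_squares(lambda x:np.linalg.norm(P[s]-x,axis=1)-90,x,loss='soft_l1').x
    o=-np.array(c['R']).T@np.array(c['t']).ravel()
    print(f,x.round(1),s.sum(),len(P),'free fit',least_squares(lambda q:np.linalg.norm(P[s]-q[:2],axis=1)-q[2],[*x,90]).x.round(1),'cam',o.round()); return x
if __name__=='__main__':
    rim('w3',55,(298,190),85,125)
    from go import go
    go(585,-290,270,154.5)
E
python3 rim.py
```

```text
w3 [561.3  26.1] 83 90 free fit [561.1  26.1  89.5] cam [479.  43. 317.]
d [-4.179 -4.325 -1.935] w [ 0.02   0.033 -1.446] dist 6.3 at [534.    6.3 173. ] [179.9   0.2 145.8] q [ 0.01  0.28  1.89  0.    0.97 -0.97] t 7.85
```

drive_tool([
  {"x": -0.3,"y": -0.3,"z": -0.4,"ax": 0,"ay": 0,"az": -0.1,"hand": 85},
  {"x": -0.9,"y": -0.9,"z": -0.8,"ax": 0,"ay": 0,"az": -0.3,"hand": 85},
  {"x": -1.5,"y": -1.55,"z": -1.2,"ax": 0,"ay": 0,"az": -0.5,"hand": 85},
  {"x": -2.1,"y": -2.2,"z": -1.6,"ax": 0,"ay": 0,"az": -0.7,"hand": 85},
  {"x": -2.7,"y": -2.8,"z": -1.9,"ax": 0,"ay": 0,"az": -0.9,"hand": 85},
  {"x": -3.3,"y": -3.4,"z": -1.9,"ax": 0,"ay": 0,"az": -1.1,"hand": 85},
  {"x": -3.8,"y": -3.95,"z": -1.9,"ax": 0,"ay": 0,"az": -1.3,"hand": 85},
  {"x": -4.15,"y": -4.3,"z": -1.9,"ax": 0,"ay": 0,"az": -1.45,"hand": 85},
])

```text
clock: 8.65
eef_pos: [583.2, -290.5, 264.5]
tcp_rot: [-3.141, -0.002, 2.696]
contact_force: [0.2, 0.4, 0.4]
opening: 0.996
grasp_force: 0.0
```

drive_tool([
  {"x": 0,"y": 0,"z": 0,"ax": 0,"ay": 0,"az": 0,"hand": 85},
  {"x": 0,"y": 0,"z": 0,"ax": 0,"ay": 0,"az": 0,"hand": 85},
  {"x": 0,"y": 0,"z": 0,"ax": 0,"ay": 0,"az": 0,"hand": 85},
])

```text
clock: 8.95
eef_pos: [583.4, -287.0, 265.1]
tcp_rot: [3.141, -0.002, 2.697]
contact_force: [-0.6, -0.1, 0.5]
opening: 0.999
grasp_force: 0.0
```

```bash
python3 - <<'E'
from h import *
import pickle
s=monitor.sense();print(s['eef_pos'],s['tcp_rot'])
c=imaging.camera_info('wrist');snap('wrist','w4');pickle.dump(c,open('w4.pkl','wb'))
E
```

```text
[ 583.39001413 -286.99012066  265.05286711] [ 3.14124805e+00 -1.59272422e-03  2.69727834e+00]
```

View pics/w4.png

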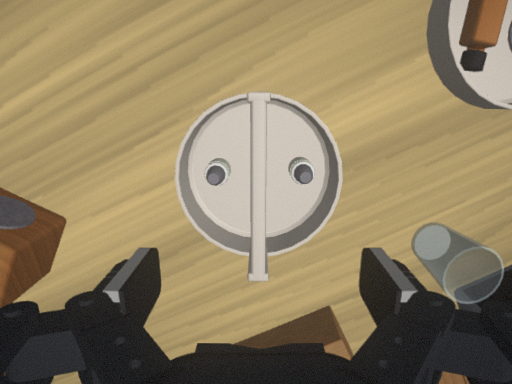

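The handled tray's bar runs from (259,95) to (258,280), parallel to the tool x axis, and both bottles stand at (217,172) and (302,171). I'll compute the bar centre and check it against the rim.

```bash
python3 - <<'E'
from h import *
import pickle
from rim import rim
from go import go
c=pickle.load(open('w4.pkl','rb'))
im=cv2.imread('pics/w4.png');h=cv2.cvtColor(im,cv2.COLOR_BGR2HSV)
# bar edges beyond the tray: rows 255-275
g=(h[...,1]<60)&(h[...,2]>120)
for y in(262,268,274): print(y,np.flatnonzero(g[y,235:285])[[0,-1]]+235)
A=onz(c,(259,94.5),115);B=onz(c,(258.5,280),115);M=(A+B)/2
print(M.round(1),np.linalg.norm(A-B).round(1),np.degrees(np.arctan2(*(A-B)[1::-1])).round(1))
x=rim('w4',55,(259,174),60,100)
go(M[0],M[1],88,154.5)
E
```

```text
262 [251 267]
268 [251 267]
274 [248 268]
[ 592.8 -293.1  115. ] 171.3 154.4
w4 [ 592.  -293.5] 87 90 free fit [ 591.9 -293.5   89.7] cam [ 524. -259.  407.]
d [-0.225 -0.035  3.547] w [ 0.003 -0.011  0.012] dist 3.6 at [ 583.6 -286.9  265.4] [ 1.800e+02 -1.000e-01  1.546e+02] q [-0.46  0.36  1.54  0.    1.24 -1.59] t 9.0
```

drive_tool([
  {"x": -0.22,"y": -0.03,"z": 0.5,"ax": 0,"ay": 0,"az": 0,"hand": 60},
  {"x": -0.22,"y": -0.03,"z": 1.2,"ax": 0,"ay": 0,"az": 0,"hand": 60},
  {"x": -0.22,"y": -0.03,"z": 1.9,"ax": 0,"ay": 0,"az": 0,"hand": 60},
  {"x": -0.22,"y": -0.03,"z": 2.6,"ax": 0,"ay": 0,"az": 0,"hand": 60},
  {"x": -0.22,"y": -0.03,"z": 3.1,"ax": 0,"ay": 0,"az": 0,"hand": 60},
  {"x": -0.22,"y": -0.03,"z": 3.4,"ax": 0,"ay": 0,"az": 0,"hand": 55},
  {"x": -0.22,"y": -0.03,"z": 3.57,"ax": 0,"ay": 0,"az": 0,"hand": 45},
  {"x": -0.22,"y": -0.03,"z": 3.57,"ax": 0,"ay": 0,"az": 0,"hand": 35},
])

```text
clock: 9.8
eef_pos: [593.0, -293.7, 86.9]
tcp_rot: [3.142, -0.001, 2.697]
contact_force: [-0.4, 0.3, 0.4]
opening: 0.411
grasp_force: 0.0
```

drive_tool([
  {"x": 0,"y": 0,"z": 0,"ax": 0,"ay": 0,"az": 0,"hand": 25},
  {"x": 0,"y": 0,"z": 0,"ax": 0,"ay": 0,"az": 0,"hand": 18},
  {"x": 0,"y": 0,"z": 0,"ax": 0,"ay": 0,"az": 0,"hand": 14},
  {"x": 0,"y": 0,"z": 0,"ax": 0,"ay": 0,"az": 0,"hand": 10},
  {"x": 0,"y": 0,"z": 0,"ax": 0,"ay": 0,"az": 0,"hand": 5},
  {"x": 0,"y": 0,"z": 0,"ax": 0,"ay": 0,"az": 0,"hand": 5},
  {"x": 0,"y": 0,"z": 0,"ax": 0,"ay": 0,"az": 0,"hand": 5},
], grip_force=60)

```text
clock: 10.5
eef_pos: [594.0, -294.5, 88.7]
tcp_rot: [3.141, 0.002, 2.697]
contact_force: [-0.3, 1.7, 6.9]
opening: 0.148
grasp_force: 59.8
```

drive_tool([
  {"x": 0,"y": 0,"z": -0.05,"ax": 0,"ay": 0,"az": 0,"hand": 5},
  {"x": 0,"y": 0,"z": -0.15,"ax": 0,"ay": 0,"az": 0,"hand": 5},
  {"x": 0,"y": 0,"z": -0.3,"ax": 0,"ay": 0,"az": 0,"hand": 5},
  {"x": 0,"y": 0,"z": -0.5,"ax": 0,"ay": 0,"az": 0,"hand": 5},
  {"x": 0,"y": 0,"z": -0.7,"ax": 0,"ay": 0,"az": 0,"hand": 5},
  {"x": 0,"y": 0,"z": -0.9,"ax": 0,"ay": 0,"az": 0,"hand": 5},
  {"x": 0,"y": 0,"z": -1.1,"ax": 0,"ay": 0,"az": 0,"hand": 5},
  {"x": 0,"y": 0,"z": -1.3,"ax": 0,"ay": 0,"az": 0,"hand": 5},
])

```text
clock: 11.3
eef_pos: [593.2, -294.3, 153.4]
tcp_rot: [-3.142, 0.0, 2.697]
contact_force: [-0.0, -0.6, -2.4]
opening: 0.149
grasp_force: 58.5
```

drive_tool([
  {"x": 0,"y": 0,"z": -0.2,"ax": 0,"ay": 0,"az": 0,"hand": 5},
  {"x": 0,"y": 0,"z": -0.4,"ax": 0,"ay": 0,"az": 0,"hand": 5},
  {"x": 0,"y": 0,"z": -0.6,"ax": 0,"ay": 0,"az": 0,"hand": 5},
  {"x": 0,"y": 0,"z": -0.75,"ax": 0,"ay": 0,"az": 0,"hand": 5},
  {"x": 0,"y": 0,"z": -0.8,"ax": 0,"ay": 0,"az": 0,"hand": 5},
  {"x": 0,"y": 0,"z": -0.8,"ax": 0,"ay": 0,"az": 0,"hand": 5},
  {"x": 0,"y": 0,"z": -0.8,"ax": 0,"ay": 0,"az": 0,"hand": 5},
])

```text
clock: 12.0
eef_pos: [592.9, -294.1, 191.8]
tcp_rot: [3.142, -0.001, 2.697]
contact_force: [0.4, -0.2, -2.7]
opening: 0.155
grasp_force: 58.5
```

```bash
python3 - <<'E'
from h import *
import pickle
from go import go
go(563.3,25,192,154.5)
c=imaging.camera_info('wrist');snap('wrist','w5');pickle.dump(c,open('w5.pkl','wb'))
E
```

```text
d [ 3.279e+00  5.507e+00 -1.000e-03] w [ 0.    -0.007  0.004] dist 6.4 at [ 592.9 -294.1  191.8] [180.   -0.  154.5] q [-0.46  0.45  1.58  0.    1.11 -1.59] t 12.0
```

View pics/w5.png

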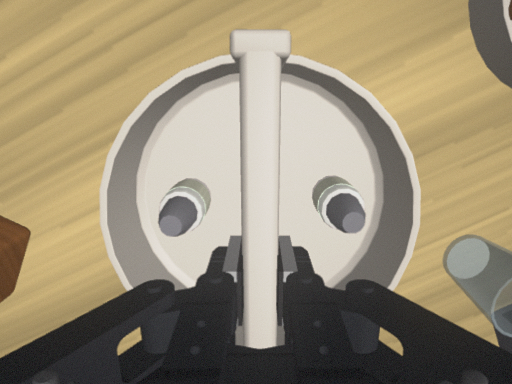

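The tray is lifted level and both bottles are upright, at (180,212) and (345,207). I'll measure its rim relative to the TCP for an accurate drop.

```bash
python3 - <<'E'
from rim import rim
rim('w5',158.5,(260,215),130,172)
E
```

```text
w5 [ 591. -294.] 60 90 free fit [ 589.5 -293.3   89. ] cam [ 533. -266.  334.]
```

drive_tool([
  {"x": 0.03,"y": 0.04,"z": 0,"ax": 0,"ay": 0,"az": 0,"hand": 5},
  {"x": 0.1,"y": 0.17,"z": 0,"ax": 0,"ay": 0,"az": 0,"hand": 5},
  {"x": 0.2,"y": 0.34,"z": 0,"ax": 0,"ay": 0,"az": 0,"hand": 5},
  {"x": 0.36,"y": 0.6,"z": 0,"ax": 0,"ay": 0,"az": 0,"hand": 5},
  {"x": 0.54,"y": 0.9,"z": 0,"ax": 0,"ay": 0,"az": 0,"hand": 5},
  {"x": 0.72,"y": 1.2,"z": 0,"ax": 0,"ay": 0,"az": 0,"hand": 5},
  {"x": 0.92,"y": 1.55,"z": 0,"ax": 0,"ay": 0,"az": 0,"hand": 5},
  {"x": 1.13,"y": 1.89,"z": 0,"ax": 0,"ay": 0,"az": 0,"hand": 5},
])

```text
clock: 12.85
eef_pos: [582.6, -182.6, 192.4]
tcp_rot: [3.141, 0.0, 2.697]
contact_force: [0.1, 0.0, -2.6]
opening: 0.148
grasp_force: 58.5
```

drive_tool([
  {"x": 0.2,"y": 0.34,"z": 0,"ax": 0,"ay": 0,"az": 0,"hand": 5},
  {"x": 0.41,"y": 0.69,"z": 0,"ax": 0,"ay": 0,"az": 0,"hand": 5},
  {"x": 0.61,"y": 1.03,"z": 0,"ax": 0,"ay": 0,"az": 0,"hand": 5},
  {"x": 0.82,"y": 1.37,"z": 0,"ax": 0,"ay": 0,"az": 0,"hand": 5},
  {"x": 1.02,"y": 1.72,"z": 0,"ax": 0,"ay": 0,"az": 0,"hand": 5},
  {"x": 1.21,"y": 2.03,"z": 0,"ax": 0,"ay": 0,"az": 0,"hand": 5},
  {"x": 1.38,"y": 2.32,"z": 0,"ax": 0,"ay": 0,"az": 0,"hand": 5},
  {"x": 1.52,"y": 2.55,"z": 0,"ax": 0,"ay": 0,"az": 0,"hand": 5},
])

```text
clock: 13.65
eef_pos: [568.7, -35.0, 192.4]
tcp_rot: [3.141, 0.0, 2.698]
contact_force: [0.3, -1.0, -2.5]
opening: 0.151
grasp_force: 58.5
```

```bash
python3 go.py 563.1 25.5 192 154.5
```

```text
d [0.621 1.045 0.008] w [0.002 0.001 0.012] dist 1.2 at [568.7 -35.  192.4] [180.    0.  154.6] q [-0.06  0.31  1.79  0.    1.04 -1.19] t 13.65
```

drive_tool([
  {"x": 0.13,"y": 0.22,"z": 0,"ax": 0,"ay": 0,"az": 0,"hand": 5},
  {"x": 0.27,"y": 0.45,"z": 0,"ax": 0,"ay": 0,"az": 0,"hand": 5},
  {"x": 0.4,"y": 0.67,"z": 0,"ax": 0,"ay": 0,"az": 0,"hand": 5},
  {"x": 0.5,"y": 0.85,"z": 0,"ax": 0,"ay": 0,"az": 0,"hand": 5},
  {"x": 0.58,"y": 0.97,"z": 0,"ax": 0,"ay": 0,"az": 0,"hand": 5},
  {"x": 0.62,"y": 1.04,"z": 0,"ax": 0,"ay": 0,"az": 0,"hand": 5},
  {"x": 0.62,"y": 1.04,"z": 0,"ax": 0,"ay": 0,"az": 0,"hand": 5},
  {"x": 0.62,"y": 1.04,"z": 0,"ax": 0,"ay": 0,"az": 0,"hand": 5},
])

```text
clock: 14.45
eef_pos: [563.5, 23.2, 192.3]
tcp_rot: [-3.141, 0.0, 2.697]
contact_force: [0.4, -0.2, -3.5]
opening: 0.151
grasp_force: 58.5
```

```bash
python3 - <<'E'
from h import *
import pickle
from go import go
from rim import rim
go(563.1,25.5,145,154.5)
c=imaging.camera_info('wrist');snap('wrist','w6');pickle.dump(c,open('w6.pkl','wb'))
rim('w6',158.5,(260,215),130,172)
E
```

```text
d [0.026 0.038 0.946] w [-0.002  0.001  0.004] dist 0.9 at [563.5  23.2 192.3] [-180.     0.   154.5] q [ 0.04  0.3   1.8  -0.    1.04 -1.09] t 14.45
w6 [561.5  23.3] 59 90 free fit [560.1  23.9  89.2] cam [504.  51. 335.]
```

drive_tool([
  {"x": 0.01,"y": 0.02,"z": 0.06,"ax": 0,"ay": 0,"az": 0,"hand": 5},
  {"x": 0.03,"y": 0.04,"z": 0.2,"ax": 0,"ay": 0,"az": 0,"hand": 5},
  {"x": 0.03,"y": 0.04,"z": 0.38,"ax": 0,"ay": 0,"az": 0,"hand": 5},
  {"x": 0.03,"y": 0.04,"z": 0.56,"ax": 0,"ay": 0,"az": 0,"hand": 5},
  {"x": 0.03,"y": 0.04,"z": 0.7,"ax": 0,"ay": 0,"az": 0,"hand": 5},
  {"x": 0.03,"y": 0.04,"z": 0.78,"ax": 0,"ay": 0,"az": 0,"hand": 5},
  {"x": 0.03,"y": 0.04,"z": 0.8,"ax": 0,"ay": 0,"az": 0,"hand": 5},
  {"x": 0.03,"y": 0.04,"z": 0.8,"ax": 0,"ay": 0,"az": 0,"hand": 5},
])

```text
clock: 15.3
eef_pos: [562.9, 25.9, 152.2]
tcp_rot: [-3.142, -0.0, 2.697]
contact_force: [-0.1, 0.5, -3.6]
opening: 0.15
grasp_force: 58.5
```

```bash
python3 - <<'E'
from h import *
from go import go
go(563.2,25.7,145,154.5)
a=snap('scene','s7');b=snap('side','d7')
A=cv2.resize(a[110:270,180:340],(400,400),interpolation=2);B=cv2.resize(b[100:260,170:330],(400,400),interpolation=2)
cv2.imwrite('pics/c7.png',np.hstack([A,B])[:,:,::-1])
E
```

```text
d [-0.006 -0.001  0.144] w [-0.001 -0.001  0.004] dist 0.1 at [562.9  25.9 152.2] [-180.    -0.   154.5] q [ 0.04  0.35  1.84  0.    0.96 -1.08] t 15.3
```

View pics/c7.png

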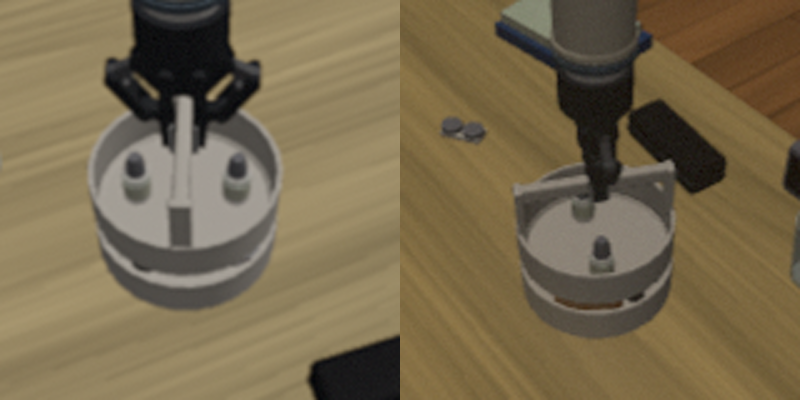

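In both views the handled tray hangs level, centred over the lower tray with a small gap. Bottles are upright. I'll lower it in fine steps.

drive_tool([
  {"x": 0,"y": 0,"z": 0.04,"ax": 0,"ay": 0,"az": 0,"hand": 5},
  {"x": 0,"y": 0,"z": 0.08,"ax": 0,"ay": 0,"az": 0,"hand": 5},
  {"x": 0,"y": 0,"z": 0.12,"ax": 0,"ay": 0,"az": 0,"hand": 5},
  {"x": 0,"y": 0,"z": 0.15,"ax": 0,"ay": 0,"az": 0,"hand": 5},
  {"x": 0,"y": 0,"z": 0.15,"ax": 0,"ay": 0,"az": 0,"hand": 5},
])

```text
clock: 15.9
eef_pos: [562.7, 25.9, 144.5]
tcp_rot: [-3.141, -0.0, 2.697]
contact_force: [-0.2, 0.4, -2.7]
opening: 0.153
grasp_force: 58.5
```

drive_tool([
  {"x": 0,"y": 0,"z": 0.02,"ax": 0,"ay": 0,"az": 0,"hand": 5},
  {"x": 0,"y": 0,"z": 0.04,"ax": 0,"ay": 0,"az": 0,"hand": 5},
  {"x": 0,"y": 0,"z": 0.06,"ax": 0,"ay": 0,"az": 0,"hand": 5},
  {"x": 0,"y": 0,"z": 0.06,"ax": 0,"ay": 0,"az": 0,"hand": 5},
])

```text
clock: 16.3
eef_pos: [562.8, 25.9, 141.6]
tcp_rot: [-3.141, -0.0, 2.697]
contact_force: [-0.0, -0.1, -2.8]
opening: 0.153
grasp_force: 58.5
```

drive_tool([
  {"x": 0,"y": 0,"z": 0.02,"ax": 0,"ay": 0,"az": 0,"hand": 5},
  {"x": 0,"y": 0,"z": 0.04,"ax": 0,"ay": 0,"az": 0,"hand": 5},
  {"x": 0,"y": 0,"z": 0.06,"ax": 0,"ay": 0,"az": 0,"hand": 5},
  {"x": 0,"y": 0,"z": 0.06,"ax": 0,"ay": 0,"az": 0,"hand": 5},
])

```text
clock: 16.7
eef_pos: [562.8, 25.9, 138.6]
tcp_rot: [-3.141, -0.0, 2.697]
contact_force: [-0.1, 1.0, -2.6]
opening: 0.152
grasp_force: 58.5
```

drive_tool([
  {"x": 0,"y": 0,"z": 0.015,"ax": 0,"ay": 0,"az": 0,"hand": 5},
  {"x": 0,"y": 0,"z": 0.03,"ax": 0,"ay": 0,"az": 0,"hand": 5},
  {"x": 0,"y": 0,"z": 0.03,"ax": 0,"ay": 0,"az": 0,"hand": 5},
])

```text
clock: 17.0
eef_pos: [562.8, 25.9, 137.2]
tcp_rot: [-3.141, -0.0, 2.697]
contact_force: [0.5, -0.6, -3.3]
opening: 0.157
grasp_force: 58.5
```

drive_tool([
  {"x": 0,"y": 0,"z": 0.01,"ax": 0,"ay": 0,"az": 0,"hand": 5},
  {"x": 0,"y": 0,"z": 0.02,"ax": 0,"ay": 0,"az": 0,"hand": 5},
  {"x": 0,"y": 0,"z": 0.02,"ax": 0,"ay": 0,"az": 0,"hand": 5},
])

```text
clock: 17.3
eef_pos: [562.8, 25.9, 136.2]
tcp_rot: [-3.142, -0.0, 2.697]
contact_force: [-0.4, -0.4, -3.1]
opening: 0.15
grasp_force: 58.5
```

drive_tool([
  {"x": 0,"y": 0,"z": 0.01,"ax": 0,"ay": 0,"az": 0,"hand": 5},
  {"x": 0,"y": 0,"z": 0.01,"ax": 0,"ay": 0,"az": 0,"hand": 5},
])

```text
clock: 17.5
eef_pos: [562.9, 25.9, 135.8]
tcp_rot: [3.142, 0.0, 2.697]
contact_force: [0.0, 0.4, -2.8]
opening: 0.154
grasp_force: 58.7
```

drive_tool([
  {"x": 0,"y": 0,"z": 0.01,"ax": 0,"ay": 0,"az": 0,"hand": 5},
  {"x": 0,"y": 0,"z": 0.01,"ax": 0,"ay": 0,"az": 0,"hand": 5},
])

```text
clock: 17.7
eef_pos: [562.9, 25.9, 135.7]
tcp_rot: [3.142, 0.0, 2.697]
contact_force: [-3.2, 0.1, 4.5]
opening: 0.152
grasp_force: 59.4
```

drive_tool([
  {"x": 0,"y": 0,"z": 0,"ax": 0,"ay": 0,"az": 0,"hand": 16},
  {"x": 0,"y": 0,"z": 0,"ax": 0,"ay": 0,"az": 0,"hand": 25},
  {"x": 0,"y": 0,"z": 0,"ax": 0,"ay": 0,"az": 0,"hand": 40},
  {"x": 0,"y": 0,"z": 0,"ax": 0,"ay": 0,"az": 0,"hand": 50},
  {"x": 0,"y": 0,"z": -0.1,"ax": 0,"ay": 0,"az": 0,"hand": 60},
  {"x": 0,"y": 0,"z": -0.4,"ax": 0,"ay": 0,"az": 0,"hand": 60},
  {"x": 0,"y": 0,"z": -0.9,"ax": 0,"ay": 0,"az": 0,"hand": 60},
  {"x": 0,"y": 0,"z": -1.6,"ax": 0,"ay": 0,"az": 0,"hand": 60},
])

```text
clock: 18.5
eef_pos: [561.8, 25.8, 215.1]
tcp_rot: [-3.14, -0.003, 2.697]
contact_force: [-0.4, -0.1, -0.6]
opening: 0.704
grasp_force: 0.0
```

drive_tool([
  {"x": 0,"y": 0,"z": -0.7,"ax": 0,"ay": 0,"az": 0,"hand": 60},
  {"x": 0,"y": 0,"z": -1.4,"ax": 0,"ay": 0,"az": 0,"hand": 60},
  {"x": 0,"y": 0,"z": -2,"ax": 0,"ay": 0,"az": 0,"hand": 60},
  {"x": 0,"y": 0,"z": -2.4,"ax": 0,"ay": 0,"az": 0,"hand": 60},
  {"x": 0,"y": 0,"z": -2.4,"ax": 0,"ay": 0,"az": 0,"hand": 60},
])

```text
clock: 19.0
eef_pos: [564.3, 26.0, 338.9]
tcp_rot: [3.139, 0.005, 2.697]
contact_force: [0.2, 0.1, -0.9]
opening: 0.703
grasp_force: 0.0
```

```bash
python3 - <<'E'
from h import *
import pickle
from rim import rim
print(monitor.sense()['eef_pos'])
c=imaging.camera_info('wrist');w=snap('wrist','w8');pickle.dump(c,open('w8.pkl','wb'))
rim('w8',102,tuple(proj(c,[[561.3,26,102]])[0]),80,130)
a=snap('scene','s8');b=snap('side','d8')
A=a[110:270,180:340];B=b[120:280,170:330]
z=lambda k:cv2.resize(k,(300,300),interpolation=2)
cv2.imwrite('pics/c8.png',np.hstack([z(A),z(B),cv2.resize(w,(200,150)).repeat(2,0)])[:,:,::-1])
E
```

```text
[564.33663481  25.96855674 338.90456718]
w8 [560.7  26.2] 40 53 free fit [559.5  26.8  89.2] cam [504.  54. 481.]
```

View pics/c8.png

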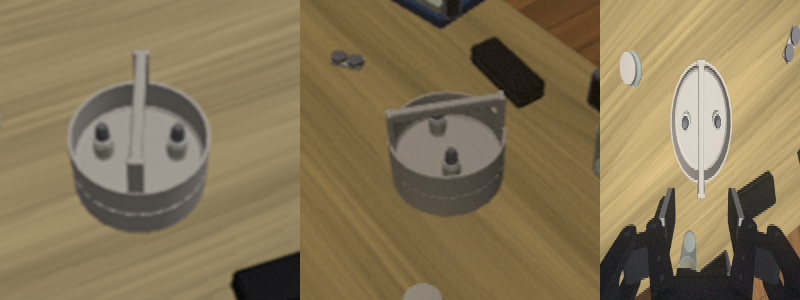

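The upper tray is seated flush and square on the lower one. The seam is closed all round, both bottles are upright, and the gripper is clear. I'm handing the job in.

```bash
python3 -c "
from rig import r
print(r.sign_off())"
```

```text
the job is handed in; nothing more can be done
None
```

I laid the vial flat in the lower tray beside the mirror, stacked the handled tray squarely on top with both bottles upright, and handed the job in at about 19 s; the sign-off returned no verdict.

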